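# Clamp an empty bottle in the split filling jig and pinch it shut

## Robot

A 6-joint arm with a two-finger parallel gripper is mounted at the origin on the work surface. World frame = base frame: x ahead of the robot, y to its left, z up, the work surface at z = 0. Lengths are in m, angles in degrees, forces in N, time in s.
With the tool pointing down it reaches from about 0.375 to 0.9 m from the base axis. Payload 3.1 kg.
Tool frame: the origin (TCP) lies midway between the tips of the shut fingers; the grasp point (between the pads) lies 19 mm behind it; z points along the fingers, y is the line along which they close (so a half turn about z gives the same grasp; the last joint's range is limited). The gripper opens to 87 mm and grips with 3 to 60 N. Pads are 19 mm wide; open, the fingers measure 117 mm over their backs; the gripper's body (75 mm by 190 mm) begins 51 mm behind the grasp point.
Start: joints at [-77.836, 30.224, 82.088, -0, 67.689, -10.227], TCP at [0.238, -0.578, 0.223] pointing down, gripper open.
Joint ranges: [-176.69, 176.69], [-43.24, 126.21], [12.49, 139.97], [-82, 262], [0, 151.66], [-163.58, 163.58]. Speed limits (degrees/s): [159.86, 159.86, 180, 180, 180, 180].

## Interface

Orientations are given as a 3x3 rotation matrix whose columns are the frame's x, y, z axes.
In Python, from rig import bot, camrig, order gives the robot as it stands (bot), with the cameras (camrig) and the job (order).
- The arm moves only by the shell command python3 steer.py, which reads ROWS from standard input. ROWS is a JSON list of rows, 1 to 20 of them, each written [[dx, dy, dz], [rx, ry, rz], opening]: dx, dy, dz in m, then a rotation vector rx, ry, rz in degrees, then the opening from 0.0 (shut) to 1.0 (fully open); each row is the pose to reach, as a shift and turn from the pose commanded when the command began, along the tool's axes at that moment; what a row does not reach only later rows make up. A row lasts 1/10 s, in which the tool goes at most 0.05 m and 8.59 degrees, less where a joint would pass 70% of its speed; a pose out of reach is approached as far as the arm can. The fingers move at their own pace and stop on an object; the grip force is fixed at half the most. Time passes only in rows, so rows that do not move let the fingers close. It prints the time, the measured TCP pose, the force, the opening and the grip force at its end. Input that does not fit is refused with a message, and nothing moves.
- bot.read_state(): the state, without advancing time (a new reading comes with each control period).
- camrig.capture(name): name is "scene" or "side" or "wrist"; returns a dict with "color" (480x640x3 uint8, red, green, blue), "K" (3x3 intrinsics, pixels), "view" (4x4, takes a point from world to camera coordinates); the wrist camera has in their place "mount" (4x4, takes a point from camera to tool coordinates, whose origin is the TCP and whose axes are the flange's). Camera axes: x right, y up, looking along -z (the intrinsics and any distortion apply to the point x, -y, -z); pixel columns grow to the right and rows downward; lengths in m; the calibration is good to about 2 mm. A picture is of the moment at which its call begins: read the wrist's pose just before it. There is no depth.
- order.hand_in(): hands the job in; it is judged then, once.
The state is a dict: "time_s": time; "joint_positions": joint angles; "qvel": joint speeds; "tau": joint torques, N m; "position": TCP position; "tcp_rot": TCP orientation; "force": force on the tool from outside, world axes, zero at the start; "moment": the same for the moment, N m; "opening": opening from 0.0 (shut) to 1.0 (fully open); "grasp_force": force on a finger pad.
Only numpy, scipy, OpenCV 4.12 (cv2) and the standard library are available. Lean on these libraries where they do the work, as an engineer would, in place of code of your own. Each camera call takes 0.05 s, during which the arm holds its last target. There are 200 camera calls.

## Task

Get the empty black bottle (white open neck, no cap) ready for filling: stand it upright, fully down, in the round nest of the open jig and let go of it, then swing the blue half of the jig fully shut around it, then push the red-headed pin down through both aligned holes until its collar rests on the blue half, and let go of the pin. Finish by pinching the two orange tabs together between the fingers with a firm grip so that the two halves stay pressed shut without play, and end the program while still holding that pinch; leave the capped bottle, the jar and the beaker where they are.

Things in the scene. Friction and masses are not known exactly. Their poses are not given: they have to be found in the camera images.
- bottle: the empty bottle: rigid, upright, black cylinder 36 mm in diameter and 88 mm high with a thin magenta band, then a white shoulder and a white open neck 18 mm in diameter, 108 mm high in all, 60 g; stands loose on the table among the bystanders. Its foot edge is chamfered 2.5 mm. Origin: centre of its underside, z up
- jig: fixed split clamp jig, place and yaw vary. Aluminium base 12 mm thick, x -115..85, y -45..45 mm. White round nest at the origin; grey fixed half on the -y side, blue half closes from +y; both 58 mm high, hinge 76 mm, orange tabs 92 mm. Origin: under the nest's axis at table height; x points from the pin hole and tabs (-x end, nearest the robot) to the hinge, z up
- seat (a point): centre of the nest's floor, 12 mm above the table, where the bottle's underside rests; the nest's bore is 41 mm wide and its rim 20 mm above this point
- pin_hole (a point): point of the fixed half on the pin hole's axis (jig x -55, y 0 mm), 58 mm above the table: where the upper hole's mouth lies when the jig is shut. Below it a grey block (36 by 46 mm, top 44 mm above the table) has the lower hole, 13 mm wide, open from 44 down to 12 mm
- tongue_hole (a point): mouth of the hole in the blue swinging half: centre of the 12.5 mm hole through its 12 mm thick tongue (36 by 46 mm), on its top face, 58 mm above the table; it coincides with pin_hole when the jig is shut
- hinge (a point): on the vertical hinge axis, jig x +60 mm y 0, at 62 mm height
- swing (a joint): angle of the blue half about the vertical hinge, rad: 0 shut against a firm stop, at most 1.6; grows as the tab end swings to the jig's +y side (clockwise from above). The stiff hinge stays where it is left; it takes 1 to 2 N pushed at the tab. Pinned but not pinched it has a play of about 0.02
- swing_tab (a point): orange upright tab on the blue half (swing_c0 in the rules): plate 24 mm long (its x), 9 mm thick (its y), 34 mm high. Origin: centre of its foot, 58 mm above the table, 160 mm from the hinge axis along the blue half and 19.5 mm to its +y side; turns with the blue half, x parallel to the jig's x when shut. Its +y face is the outer one: push there to shut the jig
- fixed_tab (a point): the same orange tab on the fixed half (grey post below it; jig_c0 in the rules). Origin: centre of its foot, at jig x -100 y -19.5 mm, 58 mm above the table; when shut the two tabs face each other along jig y with a 30 mm gap, 48 mm over their outer faces; a pinch from above closes along jig y
- pin: locking pin, 60 g: steel shank 10 mm wide, 42 mm long, its last 9 mm tapering to 4 mm; above it a steel collar 22 mm wide, 4 mm thick, and a red round grip 16 mm wide, 30 mm high (76 mm in all). Origin: the tip's end (lowest point), z up to the head. It waits upright in the pin rest, origin 6 mm above the table; fully home in the jig its origin is 42 mm below pin_hole
- pin_rest: white plastic block, fixed, 56 by 56 mm and 48 mm high, with a 13 mm hole through its middle in which the pin waits. Origin: centre of its underside
- capped: bystander: a finished black bottle like the other but with a white closed cap 33 mm wide, 118 mm high, 36 mm in diameter. Origin: centre of its underside
- jar: bystander: white cream jar with a black lid, 54 mm in diameter, 50 mm high. Origin: centre of its underside
- beaker: bystander: beige open beaker, about 90 mm in diameter, 100 mm high. Origin: centre of its underside

How it is judged (in metres and radians):
On the way, in this order (a step that is already met when the one before it is completed fails the run):
1. the bottle stands upright, fully down in the nest, let go, with the jig still open (horizontal distance between bottle and seat below 0.005 m and z of bottle in the frame of seat below 0.004 m and angle between bottle's own z axis and vertical below 0.08 rad and contact force between the fingers and bottle below 0.3 N and value of joint swing above 0.3 rad), for 0.2 s.
2. the blue half is swung shut around the bottle (horizontal distance between bottle and seat below 0.005 m and z of bottle in the frame of seat below 0.004 m and angle between bottle's own z axis and vertical below 0.08 rad and value of joint swing below 0.03 rad), for 0.2 s.
3. the pin is fully home through both holes and let go (horizontal distance between bottle and seat below 0.005 m and z of bottle in the frame of seat below 0.004 m and angle between each of bottle, pin's own z axis and vertical below 0.08 rad and horizontal distance between pin and pin_hole below 0.005 m and z of pin in the frame of pin_hole below -0.039 m and value of joint swing below 0.035 rad and contact force between the fingers and pin below 0.3 N), for 0.2 s.
At the end, for the whole second after the job is handed in: Bottle upright (0.08 rad) in the nest, within 5 mm of its axis and 4 mm of its floor; pin upright, within 3 mm of fully home; fingers off both but pressing each orange tab with over 4 N; blue half within 0.008 rad of shut (horizontal distance between bottle and seat below 0.005 m and z of bottle in the frame of seat below 0.004 m and angle between each of bottle, pin's own z axis and vertical below 0.08 rad and horizontal distance between pin and pin_hole below 0.005 m and z of pin in the frame of pin_hole below -0.039 m and contact force between the fingers and jig_c0 above 4 N and contact force between the fingers and swing_c0 above 4 N and value of joint swing below 0.008 rad and contact force between the fingers and pin below 0.3 N and contact force between the fingers and bottle below 0.3 N); the arm keeps its last pose, push and grip.
It fails at once if a bystander (capped bottle, jar or beaker) is moved more than 30 mm (distance of any of capped, jar, beaker from where it was at the start of the episode above 0.03 m).
It fails at once if the bottle or a bystander is knocked over (angle between any of capped, jar, beaker, bottle's own z axis and vertical above 0.6 rad).
It also fails if it takes over 72 s, if anything falls off the work surface, if the arm or the gripper's body presses on something with over 40 N, if the wrist force passes 120 N, or if a joint passes its speed limit or range.

## Working session

There is one attempt and no reset: what is moved stays moved. The work goes in short steps, Python scripts to look and compute and a shell command to move; the robot and the scene stay as the last step left them, time stands still between calls to the robot, and variables do not carry over. Pictures are saved under pics/ and viewed, at most 10 in all, crops included, and the job is handed in when it is done.

```bash
ls; mkdir -p pics; python3 - <<'E'
from rig import bot, camrig, order
import cv2,numpy as np
s=bot.read_state();print(s)
for n in("scene","side","wrist"):
    c=camrig.capture(n);cv2.imwrite(f"pics/{n}0.png",c["color"][:,:,::-1])
    print(n,c["K"],c.get("view",c.get("mount")),[k for k in c])
E
```

```text
pics
rig.py
steer.py
{'time_s': 0.0, 'joint_positions': array([-7.78359204e+01,  3.02795586e+01,  8.21569346e+01,  1.96363296e-03,
        6.76892062e+01, -1.02261058e+01]), 'qvel': array([-0.00694601,  0.12414478, -0.09318594,  0.00048366, -0.01260033,
       -0.00526487]), 'tau': array([-1.33608879e-03, -4.40036559e+01, -1.76592118e+01,  6.32473198e-02,
        5.81236265e-02, -1.57871523e-04]), 'position': array([ 0.23796047, -0.57712967,  0.22156224]), 'tcp_rot': array([[ 9.24616356e-01,  3.80899473e-01, -4.31279750e-04],
       [ 3.80899485e-01, -9.24613949e-01,  2.15129170e-03],
       [ 4.20658604e-04, -2.15339373e-03, -9.99997593e-01]]), 'force': array([-0.23856853, -0.08396321,  0.4346224 ]), 'moment': array([-0.03473502,  0.02147816, -0.0242533 ]), 'grasp_force': 0.0, 'opening': 0.999680531432908}
scene [[536.44322212   0.         315.49950023]
 [  0.         536.44322212 237.81461156]
 [  0.           0.           1.        ]] [[ 0.08115872  0.99649931 -0.0200597  -0.03898391]
 [-0.69070133  0.07074047  0.71967178  0.3141897 ]
 [ 0.71857146 -0.04455237  0.6940246  -1.53417
[... 165 characters left out ...]
27]
 [  0.           0.           1.        ]] [[-0.7422075  -0.6701402  -0.00633573  0.37927164]
 [ 0.45469457 -0.51049275  0.72982874 -0.30390849]
 [-0.49232193  0.53880354  0.68360066 -0.71962206]
 [ 0.          0.          0.          1.        ]] ['color', 'K', 'view']
wrist [[388.83891425   0.         316.61592263]
 [  0.         388.83891425 237.28767613]
 [  0.           0.           1.        ]] [[-1.55098625e-04  9.56020990e-01  2.93298214e-01  8.06051596e-02]
 [ 9.99999941e-01  5.88050987e-05  3.37130273e-04  2.18130842e-04]
 [ 3.05056187e-04  2.93298249e-01 -9.56020943e-01 -1.62553458e-01]
 [ 0.00000000e+00  0.00000000e+00  0.00000000e+00  1.00000000e+00]] ['color', 'K', 'mount']
```

View pics/scene0.png

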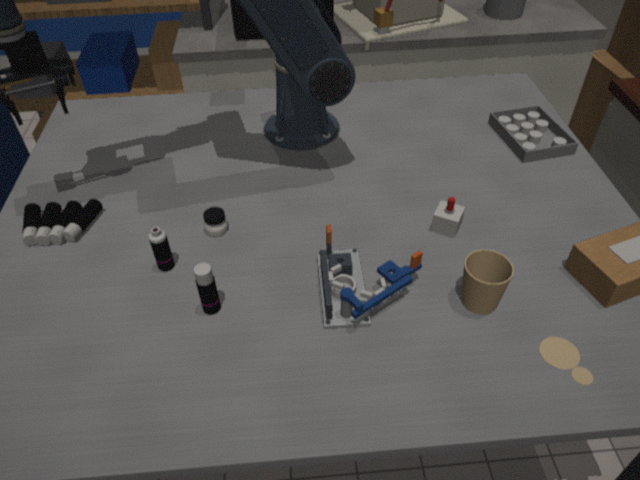

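View pics/side0.png

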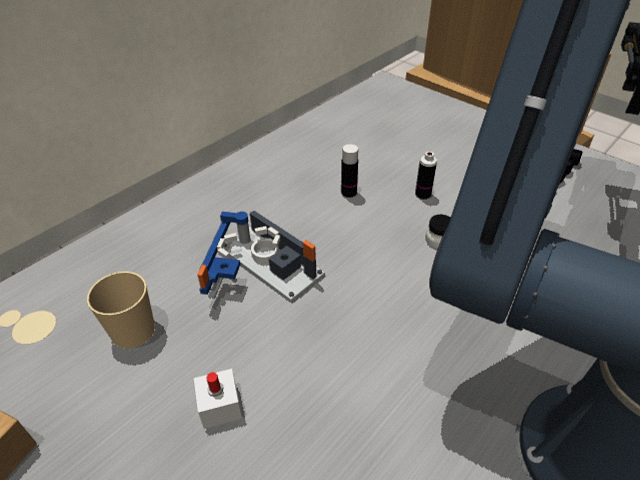

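The scene view shows the empty bottle at (160,250), capped bottle (207,290), jar (215,222), open jig (345,285) with orange tabs (328,235) and (416,259), pin (451,203) in its rest, and the beaker (485,280). The side view shows the same objects: bottle (427,175), jig (265,255), pin (213,383).

```bash
cat > h.py <<'E'
import numpy as np,cv2
from rig import bot, camrig, order
def cam(n):
    s=bot.read_state(); c=camrig.capture(n)
    if n=="wrist":
        T=np.eye(4);T[:3,:3]=s["tcp_rot"];T[:3,3]=s["position"]
        M=T@c["mount"]
    else: M=np.linalg.inv(c["view"])
    c["M"]=M; return c
def ray(c,u,v):
    K=c["K"];d=np.array([(u-K[0,2])/K[0,0],-(v-K[1,2])/K[1,1],-1.])
    return c["M"][:3,3],c["M"][:3,:3]@d
def plane(c,u,v,z):
    o,d=ray(c,u,v);return o+d*(z-o[2])/d[2]
def proj(c,p):
    q=np.linalg.inv(c["M"])@np.append(p,1);K=c["K"]
    return np.array([K[0,2]+K[0,0]*q[0]/-q[2],K[1,2]+K[1,1]*q[1]/q[2]])
def tri(a,ua,b,ub):
    A=[];y=[]
    for c,u in((a,ua),(b,ub)):
        o,d=ray(c,*u);d=d/np.linalg.norm(d);P=np.eye(3)-np.outer(d,d);A.append(P);y.append(P@o)
    x,*_=np.linalg.lstsq(np.vstack(A),np.hstack(y),rcond=None)
    return x,np.linalg.norm(np.vstack(A)@x-np.hstack(y))
def blobs(c,lo,hi,mn=15,roi=None):
    h=cv2.cvtColor(c["color"],cv2.COLOR_RGB2HSV);m=cv2.inRange(h,np.array(lo),np.array(hi))
    if roi: z=np.zeros_like(m);x0,y0,x1,y1=roi;z[y0:y1,x0:x1]=m[y0:y1,x0:x1];m=z
    n,l,st,ce=cv2.connectedComponentsWithStats(m)
    return [(st[i].tolist(),ce[i].round(1).tolist()) for i in range(1,n) if st[i,4]>=mn]
def save(c,name,roi,f):
    x0,y0,x1,y1=roi
    cv2.imwrite("pics/"+name,cv2.resize(c["color"][y0:y1,x0:x1,::-1],None,fx=f,fy=f,interpolation=cv2.INTER_CUBIC))
E
python3 - <<'E'
from h import *
A=cam("scene");B=cam("side")
for n,c,r in(("A",A,(140,180,520,340)),("B",B,(180,130,460,440))):
    print(n,"or",blobs(c,(5,180,90),(14,255,255),10,r))
    print(n,"red",blobs(c,(0,180,90),(4,255,255),10,r))
    print(n,"mag",blobs(c,(150,100,40),(179,255,255),4,r))
    print(n,"white",blobs(c,(0,0,160),(179,40,255),10,r))
a=cv2.resize(A["color"][215:335,300:430],None,fx=4,fy=4,interpolation=2)[:,:400]
# montage: jig in both views
ja=cv2.resize(A["color"][215:335,305:430],(500,480),interpolation=2);jb=cv2.resize(B["color"][200:310,190:335],(580,440),interpolation=2)
cv2.imwrite("pics/ja.png",ja[:,:,::-1])
cv2.imwrite("pics/jb.png",jb[:,:,::-1])
E
```

```text
A or [([327, 226, 3, 16, 34], [328.2, 232.3]), ([412, 252, 9, 7, 32], [416.3, 255.0])]
A red [([449, 198, 5, 5, 15], [451.3, 200.1])]
A mag [([450, 202, 3, 3, 5], [450.6, 203.0]), ([447, 208, 3, 2, 4], [448.0, 208.2]), ([168, 257, 4, 4, 8], [169.4, 258.6]), ([159, 261, 8, 3, 13], [162.9, 261.9]), ([202, 300, 16, 7, 33], [210.1, 304.1])]
A white []
B or [([303, 241, 12, 20, 165], [308.5, 250.0]), ([198, 265, 8, 23, 93], [201.6, 275.2])]
B red [([207, 373, 11, 19, 117], [212.0, 380.3])]
B mag [([343, 185, 9, 3, 15], [347.5, 186.2]), ([353, 185, 3, 2, 5], [353.8, 185.4]), ([417, 184, 13, 5, 18], [422.9, 187.1]), ([213, 383, 2, 3, 4], [213.5, 383.8])]
B white [([180, 130, 280, 310, 68453], [320.7, 289.3]), ([217, 223, 22, 33, 224], [228.1, 237.2]), ([255, 226, 12, 5, 35], [260.5, 228.4]), ([268, 227, 10, 7, 37], [272.5, 230.1]), ([272, 235, 8, 9, 38], [275.6, 239.0]), ([316, 274, 6, 5, 12], [318.1, 275.4])]
```

View pics/ja.png

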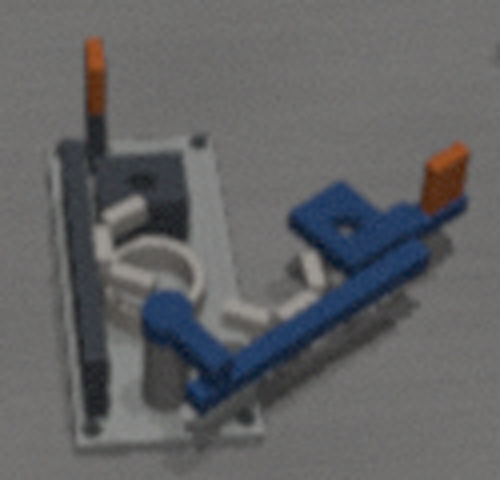

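View pics/jb.png

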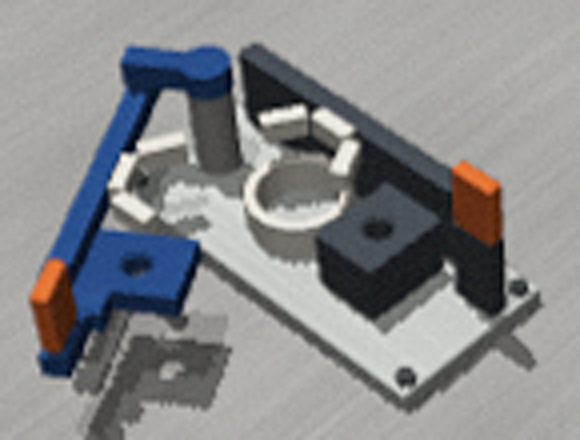

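The crops show the block hole at scene (340.7,260.7)/side (284.7,257.5), the tongue hole at (391.7,271.2)/(224,266.2), the hinge cap, the nest ring and the base corners. I'll fit the jig pose from these points.

```bash
cat > fit.py <<'E'
from h import *
from scipy.optimize import least_squares
A=cam("scene");B=cam("side")
off=lambda o,p:(o[0]+(p[0]+.5)/4-.5,o[1]+(p[1]+.5)/4-.5)
a=lambda *p:(A,off((305,215),p)); b=lambda *p:(B,off((190,200),p))
L=[((-115,45,12),a(208,138)),((85,45,12),a(262,432)),((85,-45,12),a(80,443)),((-115,45,12),b(407,408)),((-115,-45,12),b(540,298)),
((-55,0,44),a(143,183)),((-55,0,44),b(379,230)),((60,0,76),a(168,307)),((60,0,76),b(208,60)),((0,0,32),a(155,268)),((0,0,32),b(302,193)),
((-100,-19.5,75),a(95,77)),((-100,-19.5,75),b(476,203))]
S=[((-55,0,58),a(347,225)),((-55,0,58),b(136,265)),((-100,19.5,75),a(446,178)),((-100,19.5,75),b(53,305))]
def pt(p,x):
    c,s=np.cos(x[2]),np.sin(x[2]);p=np.array(p)/1e3
    return np.array([x[0]+c*p[0]-s*p[1],x[1]+s*p[0]+c*p[1],p[2]])
def sw(p,q):
    c,s=np.cos(-q),np.sin(-q);X,Y=p[0]-60,p[1]
    return (60+c*X-s*Y,s*X+c*Y,p[2])
def f(x): return np.concatenate([proj(c,pt(p,x))-u for p,(c,u) in L]+[proj(c,pt(sw(p,x[3]),x))-u for p,(c,u) in S])
r=least_squares(f,[.57,.02,0,.9],loss="soft_l1",x_scale=[.1,.1,.1,.1])
if __name__=="__main__":
    print(r.x,np.degrees(r.x[2:]));print(f(r.x).reshape(-1,2).round(1).tolist())
    for n,p in dict(seat=(0,0,12),hole=(-55,0,58),ftab=(-100,-19.5,58)).items():print(n,pt(p,r.x))
    print("swtab",pt(sw((-100,19.5,58),r.x[3]),r.x))
    print("red head tri",tri(A,(451.0,203.8),B,(212.5,383)))
    print("neck", tri(A,(155,231),B,(428,157)))
    for c,r_ in((A,(145,220,180,275)),(A,(190,255,225,320)),(B,(405,140,445,205)),(A,(430,190,475,240))):
        print("black",blobs(c,(0,0,0),(179,255,60),20,r_),"white",blobs(c,(0,0,125),(179,60,255),10,r_))
E
python3 fit.py
python3 - <<'E'
from h import *
A=cam("scene");B=cam("side")
I=np.hstack([cv2.resize(x,(320,400),interpolation=2) for x in(A["color"][225:275,145:185],B["color"][145:205,403:451])])
I=np.vstack([I,np.hstack([cv2.resize(x,(320,200),interpolation=2) for x in(A["color"][190:240,415:495],B["color"][365:430,170:274])])])
cv2.imwrite("pics/bp.png",I[:,:,::-1])
E
```

```text
[ 0.62200142  0.0439178  -0.01694295  0.99084506] [-0.97075934 56.77124033]
[[1.5, -1.4], [0.7, -0.8], [-0.9, -0.6], [-0.9, -2.7], [0.7, -2.7], [-0.0, -1.7], [-0.1, -0.8], [-0.0, -0.0], [-0.4, 0.5], [-0.4, 1.1], [-0.6, -1.1], [0.6, -0.7], [0.4, 0.1], [0.4, -1.1], [0.1, -0.8], [0.1, 0.1], [-0.0, 0.0]]
seat [0.62200142 0.0439178  0.012     ]
hole [0.56700931 0.04484962 0.058     ]
ftab [0.5216854  0.02611482 0.058     ]
swtab [0.61308583 0.18861359 0.058     ]
red head tri (array([0.44713764, 0.30361266, 0.06658169]), np.float64(0.0005824503346563349))
neck (array([ 0.50853849, -0.32407338,  0.10032664]), np.float64(0.00335061825186374))
black [([150, 237, 25, 35, 503], [163.1, 255.4])] white [([148, 230, 17, 11, 85], [156.7, 236.3])]
black [([196, 276, 25, 39, 561], [209.3, 297.6])] white [([193, 262, 18, 13, 178], [201.8, 268.2])]
black [([416, 163, 20, 37, 522], [424.8, 181.4])] white [([405, 140, 40, 65, 1859], [423.9, 167.9])]
black [] white [([434, 200, 31, 22, 333], [448.8, 211.1])]
```

View pics/bp.png

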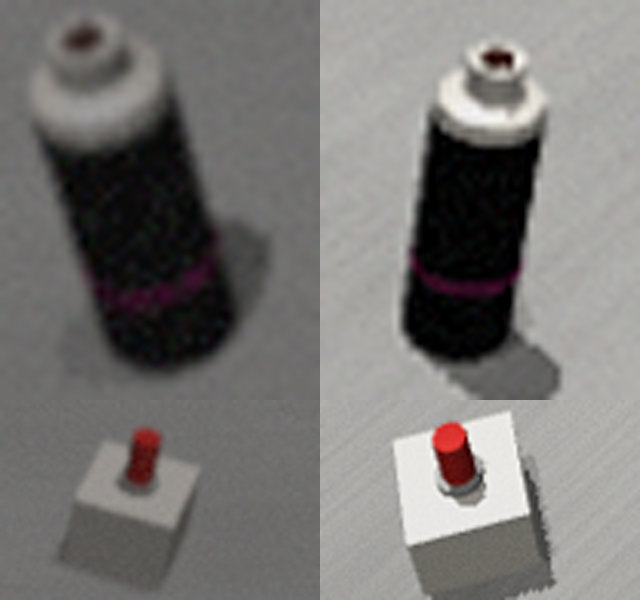

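```bash
cat > to.py <<'E'
from h import *
from scipy.spatial.transform import Rotation as R
def to(p,yaw,p0=None,R0=None):
    "shift & rotvec in current tool axes to reach p, tool x at yaw, pointing down"
    s=bot.read_state();R0=s["tcp_rot"]
    c,n=np.cos(yaw),np.sin(yaw);T=np.array([[c,n,0],[n,-c,0],[0,0,-1]])
    print("d",(R0.T@(np.array(p)-s["position"])).round(4),"rv",np.degrees(R.from_matrix(R0.T@T).as_rotvec()).round(2),"t",s["time_s"],"J",s["joint_positions"].round(0))
E
python3 - <<'E'
from to import *
A=cam("scene");B=cam("side")
print("bottle",tri(A,(155.2,229.8),B,(429.5,153.8)))
print("capped",tri(A,(203,267),B,(349.5,149)))
print("pin top",tri(A,(451.2,198.2),B,(212,374.6)))
print("jar",plane(A,213.5,215,.05))
p=tri(A,(155.2,229.8),B,(429.5,153.8))[0]
to((p[0],p[1],.2),-.017)
E
```

```text
bottle (array([ 0.50838648, -0.32448707,  0.10592843]), np.float64(0.00037726236590759877))
capped (array([ 0.63334267, -0.2171709 ,  0.11704423]), np.float64(0.0015277408707252544))
pin top (array([0.44806416, 0.30080124, 0.08366009]), np.float64(0.00014534618879565454))
jar [ 0.41077626 -0.22123811  0.05      ]
d [ 0.3464 -0.1313  0.0225] rv [-0.    0.   23.36] t 0.55 J [-78.  30.  82.  -0.  68. -10.]
```

```bash
echo '[[[0.045, -0.017, 0], [0, 0, 4], 1], [[0.09, -0.034, 0], [0, 0, 8], 1], [[0.135, -0.051, 0], [0, 0, 12], 1], [[0.18, -0.068, 0], [0, 0, 16], 1], [[0.225, -0.085, 0], [0, 0, 20], 1], [[0.27, -0.102, 0], [0, 0, 23.4], 1], [[0.31, -0.118, 0.01], [0, 0, 23.4], 1], [[0.346, -0.131, 0.022], [0, 0, 23.4], 1], [[0.346, -0.131, 0.022], [0, 0, 23.4], 1], [[0.346, -0.131, 0.022], [0, 0, 23.4], 1], [[0.346, -0.131, 0.022], [0, 0, 23.4], 1], [[0.346, -0.131, 0.022], [0, 0, 23.4], 1]]' | python3 steer.py
python3 - <<'E'
from to import *
W=cam("wrist");save(W,"w1.png",(0,0,640,480),1)
print(proj(W,(.5084,-.3245,.108)))
to((.5084,-.3245,.2),-.017)
E
```

```text
time_s: 1.75
position: [0.5075, -0.3263, 0.2011]
tcp_rot: [[1.0, -0.02, 0.001], [-0.02, -1.0, -0.001], [0.001, 0.001, -1.0]]
force: [-0.2, 0.4, -0.1]
opening: 1.001
grasp_force: 0.0
[313.49790369 239.25548091]
d [ 0.001  -0.0018  0.001 ] rv [ 0.04 -0.03 -0.15] t 1.8 J [-43.  30.  87.  -0.  63.  48.]
```

View pics/w1.png

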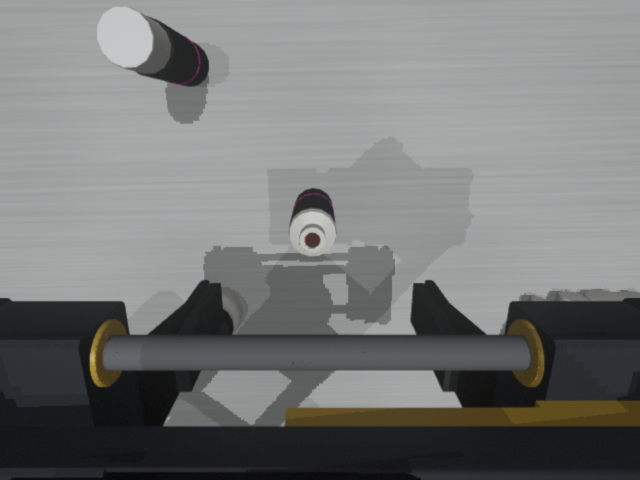

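The wrist view shows the open neck at (312.5,240), within 1 px of the prediction (313.5,239). Next I descend and grip.

```bash
echo '[[[0.001, -0.002, 0.04], [0, 0, 0], 1], [[0.001, -0.002, 0.08], [0, 0, 0], 1], [[0.001, -0.002, 0.11], [0, 0, 0], 1], [[0.001, -0.002, 0.13], [0, 0, 0], 1], [[0.001, -0.002, 0.145], [0, 0, 0], 1], [[0.001, -0.002, 0.145], [0, 0, 0], 1], [[0.001, -0.002, 0.145], [0, 0, 0], 1], [[0.001, -0.002, 0.145], [0, 0, 0], 0], [[0.001, -0.002, 0.145], [0, 0, 0], 0], [[0.001, -0.002, 0.145], [0, 0, 0], 0], [[0.001, -0.002, 0.145], [0, 0, 0], 0], [[0.001, -0.002, 0.145], [0, 0, 0], 0], [[0.001, -0.002, 0.145], [0, 0, 0], 0], [[0.001, -0.002, 0.145], [0, 0, 0], 0], [[0.001, -0.002, 0.145], [0, 0, 0], 0]]' | python3 steer.py
python3 - <<'E'
from to import *
W=cam("wrist")
print(proj(W,(.5084,-.3242,.108)),bot.read_state()["opening"])
r=(240,120,400,300)
print([b for b in blobs(W,(0,0,150),(179,50,255),100,r)],blobs(W,(0,50,20),(12,255,160),10,r))
to((.622,.0439,.2),-.017)
E
```

```text
time_s: 3.3
position: [0.5091, -0.3229, 0.0555]
tcp_rot: [[1.0, -0.018, -0.0], [-0.018, -1.0, 0.0], [-0.0, -0.0, -1.0]]
force: [0.1, 0.1, 0.6]
opening: 0.404
grasp_force: 30.0
[319.76878609 374.52121891] 0.40145674261352965
[([240, 120, 160, 151, 21403], [319.7, 186.9])] []
d [ 0.1064 -0.3688 -0.1445] rv [-0.01  0.01 -0.04] t 3.35 J [-43.  41.  92.   0.  46.  48.]
```

```bash
echo '[[[0.001, 0, -0.04], [0, 0, 0], 0], [[0.001, 0, -0.085], [0, 0, 0], 0], [[0.002, 0, -0.13], [0, 0, 0], 0], [[0.003, -0.02, -0.165], [0, 0, 0], 0], [[0.004, -0.06, -0.195], [0, 0, 0], 0], [[0.004, -0.105, -0.195], [0, 0, 0], 0], [[0.004, -0.15, -0.195], [0, 0, 0], 0], [[0.004, -0.195, -0.195], [0, 0, 0], 0], [[0.004, -0.24, -0.195], [0, 0, 0], 0], [[0.004, -0.285, -0.195], [0, 0, 0], 0], [[0.004, -0.33, -0.195], [0, 0, 0], 0], [[0.004, -0.355, -0.195], [0, 0, 0], 0], [[0.004, -0.367, -0.195], [0, 0, 0], 0], [[0.004, -0.367, -0.195], [0, 0, 0], 0], [[0.004, -0.367, -0.195], [0, 0, 0], 0], [[0.004, -0.367, -0.195], [0, 0, 0], 0]]' | python3 steer.py
python3 - <<'E'
from to import *
W=cam("wrist");save(W,"w2.png",(0,0,640,480),1)
import fit
x=fit.r.x
for n,p in dict(seat=(0,0,32),hole=(-55,0,44),hinge=(60,0,76),ft=(-100,-19.5,92)).items():print(n,proj(W,fit.pt(p,x)))
print("tongue",proj(W,fit.pt(fit.sw((-55,0,58),x[3]),x)))
E
```

```text
time_s: 4.95
position: [0.5198, 0.0425, 0.2505]
tcp_rot: [[1.0, -0.019, -0.0], [-0.019, -1.0, -0.001], [-0.0, 0.001, -1.0]]
force: [0.2, -0.6, -1.3]
opening: 0.403
grasp_force: 30.0
seat [312.57825365  93.62115179]
hole [312.78423229 155.62428061]
hinge [311.57539364   6.94612287]
ft [335.5293075 214.7732321]
tongue [200.33152293  95.85955635]
```

View pics/w2.png

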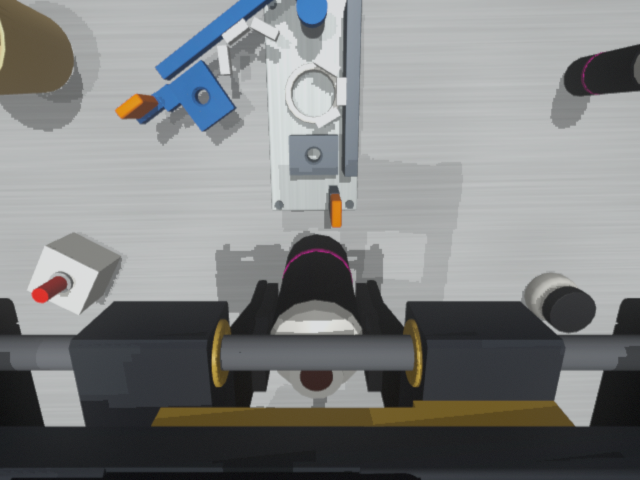

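The wrist view shows the block hole at (314,154), nest ring centre at (312,93) and tongue hole at (203,97). All are within 1–2 px of the fit, so the fit is good.

```bash
echo '[[[0.03, -0.001, 0], [0, 0, 0], 0], [[0.065, -0.002, 0], [0, 0, 0], 0], [[0.09, -0.003, 0.01], [0, 0, 0], 0], [[0.103, -0.003, 0.04], [0, 0, 0], 0], [[0.103, -0.003, 0.08], [0, 0, 0], 0], [[0.103, -0.003, 0.12], [0, 0, 0], 0], [[0.103, -0.003, 0.138], [0, 0, 0], 0], [[0.103, -0.003, 0.138], [0, 0, 0], 0], [[0.103, -0.003, 0.138], [0, 0, 0], 0], [[0.103, -0.003, 0.138], [0, 0, 0], 0], [[0.103, -0.003, 0.138], [0, 0, 0], 0]]' | python3 steer.py
python3 - <<'E'
from to import *
A=cam("scene");B=cam("side")
I=np.hstack([cv2.resize(x,(400,480),interpolation=2) for x in(A["color"][200:320,300:400],B["color"][160:280,220:320])])
cv2.imwrite("pics/ins.png",I[:,:,::-1])
to((.6227,.0436,.0675),-.017)
E
```

```text
time_s: 6.2
position: [0.6238, 0.0448, 0.1144]
tcp_rot: [[1.0, -0.018, 0.003], [-0.018, -1.0, -0.0], [0.003, 0.0, -1.0]]
force: [0.0, 0.3, -0.6]
opening: 0.408
grasp_force: 30.0
d [-0.0007  0.0014  0.0465] rv [ 0.02 -0.14 -0.03] t 6.3 J [-6. 38. 87. -0. 55. 85.]
```

View pics/ins.png

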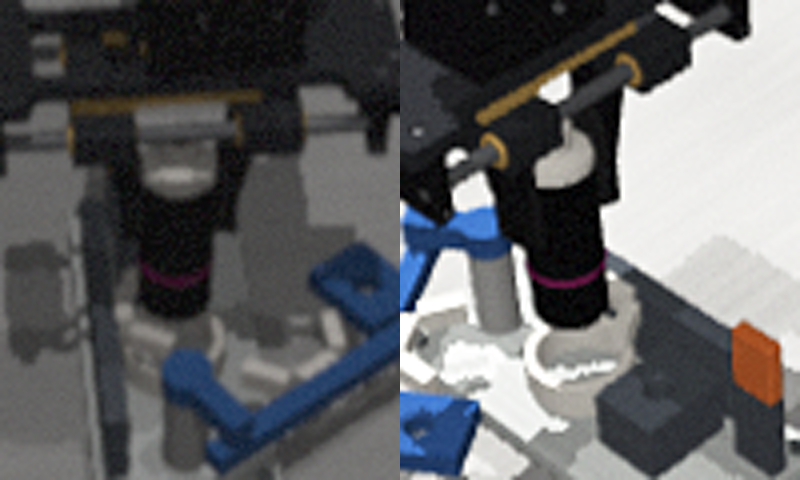

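The bottle's foot (scene crop (175,310), side crop (570,320)) sits over the nest ring. I'll descend.

```bash
echo '[[[-0.0007, 0.0014, 0.01], [0, 0, 0], 0], [[-0.0007, 0.0014, 0.02], [0, 0, 0], 0], [[-0.0007, 0.0014, 0.028], [0, 0, 0], 0], [[-0.0007, 0.0014, 0.036], [0, 0, 0], 0], [[-0.0007, 0.0014, 0.042], [0, 0, 0], 0], [[-0.0007, 0.0014, 0.044], [0, 0, 0], 0], [[-0.0007, 0.0014, 0.044], [0, 0, 0], 0], [[-0.0007, 0.0014, 0.044], [0, 0, 0], 0]]' | python3 steer.py; python3 -c "
from to import *
to((.6227,.0436,.0675),-.017)"
```

```text
time_s: 7.1
position: [0.6222, 0.0437, 0.0687]
tcp_rot: [[1.0, -0.018, 0.001], [-0.018, -1.0, -0.0], [0.001, 0.0, -1.0]]
force: [-0.2, 0.0, -1.1]
opening: 0.403
grasp_force: 30.0
d [0.0005 0.0001 0.0012] rv [ 0.   -0.04 -0.04] t 7.1 J [-6. 41. 89.  0. 50. 85.]
```

```bash
echo '[[[0, 0, 0.001], [0, 0, 0], 0], [[0, 0, 0.001], [0, 0, 0], 0], [[0, 0, 0.001], [0, 0, 0], 1], [[0, 0, 0.001], [0, 0, 0], 1], [[0, 0, 0.001], [0, 0, 0], 1], [[0, 0, 0.001], [0, 0, 0], 1], [[0, 0, 0.001], [0, 0, 0], 1], [[0, 0, 0.001], [0, 0, 0], 1], [[0, 0, 0.001], [0, 0, 0], 1], [[0, 0, -0.02], [0, 0, 0], 1], [[0, 0, -0.06], [0, 0, 0], 1], [[0, 0, -0.1], [0, 0, 0], 1], [[0, 0, -0.14], [0, 0, 0], 1], [[0, 0, -0.14], [0, 0, 0], 1], [[0, 0, -0.14], [0, 0, 0], 1], [[0, 0, -0.14], [0, 0, 0], 1]]' | python3 steer.py
python3 - <<'E'
from to import *
import fit
W=cam("wrist");x=fit.r.x
print(proj(W,fit.pt((0,0,120),x)))
save(W,"w3.png",(120,0,520,400),1)
to(fit.pt(fit.sw((-100,60,120),x[3]),x),x[2]-x[3])
to(fit.pt(fit.sw((-100,60,120),x[3]),x),x[2])
E
```

```text
time_s: 8.7
position: [0.6207, 0.0438, 0.2072]
tcp_rot: [[1.0, -0.018, -0.003], [-0.018, -1.0, 0.0], [-0.003, -0.0, -1.0]]
force: [-0.4, 0.4, -0.7]
opening: 1.002
grasp_force: 0.0
[316.20009412 240.88093822]
d [ 0.0239 -0.1668  0.0866] rv [ 0.09  0.21 56.73] t 8.85 J [-6. 31. 83. -0. 66. 85.]
d [ 0.0239 -0.1668  0.0866] rv [-0.02  0.21 -0.04] t 8.85 J [-6. 31. 83. -0. 66. 85.]
```

View pics/w3.png

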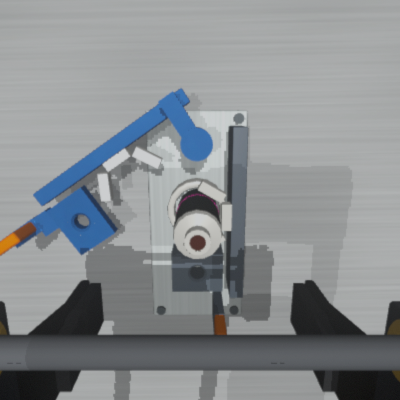

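The bottle mouth is at full-frame (316,241.5) against (316.2,240.9) expected, so it is seated. Next I plan the swing.

```bash
python3 - <<'E'
from to import *
import fit
x=fit.r.x;A=cam("scene");B=cam("side")
print("beaker",tri(A,(487,268),B,(119,293)),plane(A,487,268,.1))
o=blobs(A,(5,150,70),(16,255,255),10,(390,240,440,275));print(o,o and plane(A,*o[0][1],.075))
s=bot.read_state();R0=s["tcp_rot"];yaw0=np.arctan2(R0[1,0],R0[0,0])
for q,off,lag in((.99,62,.3),(.99,42,.3),(.9,41,.27),(.8,41,.24),(.7,41,.21),(.6,41,.18),(.5,41,.15),(.4,41,.12),(.3,41,.09),(.2,40,.06),(.1,40,.03),(.05,39,0),(0,39,0)):
    p=fit.pt(fit.sw((-100,off,66),q),x);w=x[2]-q+lag
    print(q,p.round(3),(R0.T@(p-s["position"])).round(3),"rz",np.degrees(yaw0-w).round(1))
E
```

```text
beaker (array([0.66645673, 0.30872549, 0.09423707]), np.float64(1.23913615597709e-06)) [0.67154188 0.30593288 0.1       ]
[([411, 251, 11, 17, 111], [415.6, 259.0])] [0.61229616 0.1874749  0.075     ]
0.99 [0.649 0.211 0.066] [ 0.025 -0.168  0.142] rz 39.5
0.99 [0.632 0.201 0.066] [ 0.008 -0.157  0.142] rz 39.5
0.9 [0.617 0.195 0.066] [-0.007 -0.151  0.142] rz 36.1
0.8 [0.602 0.188 0.066] [-0.022 -0.143  0.142] rz 32.0
0.7 [0.588 0.179 0.066] [-0.035 -0.135  0.142] rz 28.0
0.6 [0.575 0.169 0.066] [-0.048 -0.124  0.142] rz 24.0
0.5 [0.563 0.158 0.066] [-0.06  -0.113  0.142] rz 20.0
0.4 [0.552 0.145 0.066] [-0.071 -0.1    0.142] rz 16.0
0.3 [0.543 0.132 0.066] [-0.08  -0.087  0.142] rz 12.0
0.2 [0.534 0.116 0.066] [-0.088 -0.071  0.142] rz 8.0
0.1 [0.528 0.101 0.066] [-0.095 -0.056  0.142] rz 4.0
0.05 [0.525 0.093 0.066] [-0.097 -0.047  0.142] rz 2.8
0 [0.523 0.085 0.066] [-0.099 -0.039  0.142] rz -0.0
```

```bash
echo '[[[0.005, -0.034, 0], [0, 0, 8], 0], [[0.01, -0.07, 0], [0, 0, 16], 0], [[0.015, -0.105, 0], [0, 0, 24], 0], [[0.02, -0.14, 0], [0, 0, 32], 0], [[0.025, -0.168, 0], [0, 0, 39.5], 0], [[0.025, -0.168, 0.03], [0, 0, 39.5], 0], [[0.025, -0.168, 0.07], [0, 0, 39.5], 0], [[0.025, -0.168, 0.11], [0, 0, 39.5], 0], [[0.025, -0.168, 0.142], [0, 0, 39.5], 0], [[0.025, -0.168, 0.142], [0, 0, 39.5], 0], [[0.025, -0.168, 0.142], [0, 0, 39.5], 0], [[0.025, -0.168, 0.142], [0, 0, 39.5], 0], [[0.025, -0.168, 0.142], [0, 0, 39.5], 0]]' | python3 steer.py
python3 - <<'E'
from to import *
import fit
x=fit.r.x
W=cam("wrist");save(W,"w4.png",(0,0,640,480),.8)
s=bot.read_state();R0=s["tcp_rot"];yaw0=np.arctan2(R0[1,0],R0[0,0])
for q,off,lag in((.99,44,.3),(.9,41,.27),(.8,41,.24),(.7,41,.21),(.6,41,.18),(.5,41,.15),(.4,41,.12),(.3,41,.09),(.2,40,.06),(.1,40,.03),(.05,40,0)):
    p=fit.pt(fit.sw((-100,off,66),q),x);w=x[2]-q+lag
    print(q,(R0.T@(p-s["position"])).round(3),"rz",np.degrees(yaw0-w).round(1))
E
```

```text
time_s: 10.35
position: [0.6517, 0.2115, 0.0692]
tcp_rot: [[0.76, -0.65, 0.005], [-0.65, -0.76, 0.001], [0.003, -0.004, -1.0]]
force: [-0.2, -0.1, -0.4]
opening: 0.017
grasp_force: 0.0
0.99 [-0.007  0.019  0.002] rz -0.0
0.9 [-0.015  0.034  0.002] rz -3.4
0.8 [-0.021  0.05   0.002] rz -7.5
0.7 [-0.026  0.065  0.002] rz -11.5
0.6 [-0.03   0.081  0.002] rz -15.5
0.5 [-0.032  0.098  0.002] rz -19.5
0.4 [-0.032  0.114  0.002] rz -23.5
0.3 [-0.03   0.131  0.002] rz -27.5
0.2 [-0.027  0.148  0.002] rz -31.5
0.1 [-0.022  0.164  0.002] rz -35.5
0.05 [-0.019  0.171  0.002] rz -36.7
```

View pics/w4.png

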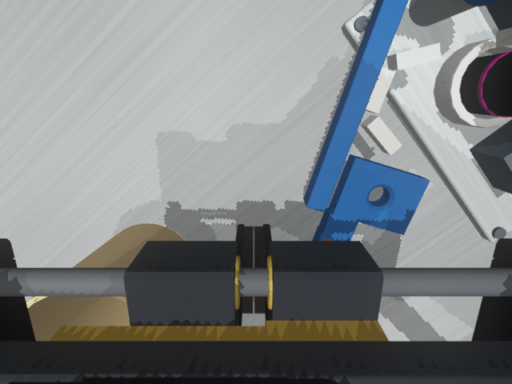

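The closed fingers (253,250) are on the outer side of the blue half, whose tongue hole shows at (379,195). Now I sweep it shut.

```bash
echo '[[[-0.007, 0.019, 0.001], [0, 0, 0], 0], [[-0.011, 0.026, 0.001], [0, 0, -2], 0], [[-0.015, 0.034, 0.001], [0, 0, -3.5], 0], [[-0.018, 0.042, 0.001], [0, 0, -5.5], 0], [[-0.021, 0.05, 0.001], [0, 0, -7.5], 0], [[-0.024, 0.058, 0.001], [0, 0, -9.5], 0], [[-0.026, 0.065, 0.001], [0, 0, -11.5], 0], [[-0.028, 0.073, 0.001], [0, 0, -13.5], 0], [[-0.03, 0.081, 0.001], [0, 0, -15.5], 0], [[-0.031, 0.09, 0.001], [0, 0, -17.5], 0], [[-0.032, 0.098, 0.001], [0, 0, -19.5], 0], [[-0.032, 0.106, 0.001], [0, 0, -21.5], 0], [[-0.032, 0.114, 0.001], [0, 0, -23.5], 0], [[-0.031, 0.122, 0.001], [0, 0, -25.5], 0], [[-0.03, 0.131, 0.001], [0, 0, -27.5], 0], [[-0.029, 0.14, 0.001], [0, 0, -29.5], 0], [[-0.027, 0.148, 0.001], [0, 0, -31.5], 0], [[-0.025, 0.156, 0.001], [0, 0, -33.5], 0], [[-0.025, 0.156, 0.001], [0, 0, -33.5], 0]]' | python3 steer.py
python3 - <<'E'
from to import *
import fit
x=fit.r.x;A=cam("scene");B=cam("side")
I=np.hstack([cv2.resize(z,(400,480),interpolation=2) for z in(A["color"][200:320,300:400],B["color"][180:300,225:325])])
cv2.imwrite("pics/sw.png",I[:,:,::-1]);print(bot.read_state()["force"])
to(fit.pt((-100,39,66),x),x[2])
E
```

```text
time_s: 12.4
position: [0.5294, 0.1083, 0.0661]
tcp_rot: [[0.992, -0.123, 0.0], [-0.123, -0.992, -0.0], [0.0, 0.0, -1.0]]
force: [-1.1, -0.9, -0.4]
opening: 0.005
grasp_force: 0.0
[-0.93614962 -0.51889857 -0.57370876]
d [-0.004   0.0252 -0.0003] rv [-0.   -0.03 -6.05] t 12.6 J [ -0.  37. 101.   0.  41.  97.]
```

View pics/sw.png

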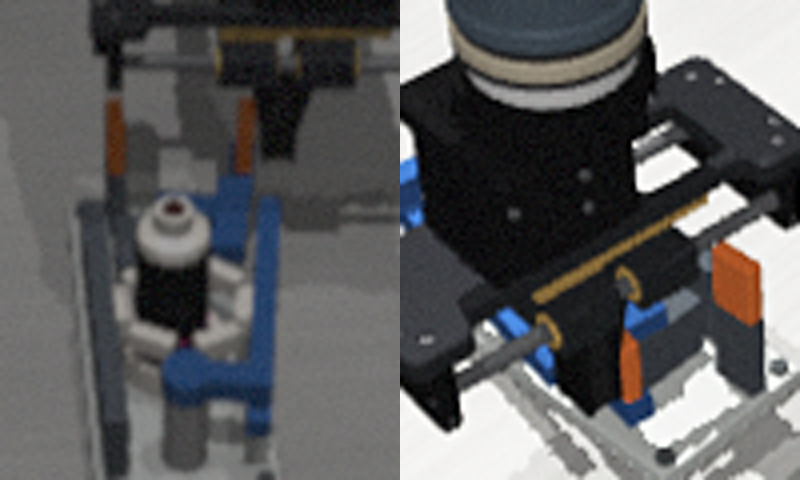

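The swing tab (245,130) is almost parallel to the fixed tab (115,130), and the bottle is still upright. I'll push the last part slowly.

```bash
echo '[[[-0.002, 0.006, 0], [0, 0, -3], 0], [[-0.003, 0.012, 0], [0, 0, -6], 0], [[-0.004, 0.017, 0], [0, 0, -6], 0], [[-0.004, 0.021, 0], [0, 0, -6], 0], [[-0.004, 0.023, 0], [0, 0, -6], 0], [[-0.004, 0.023, 0], [0, 0, -6], 0], [[-0.004, 0.023, 0], [0, 0, -6], 0]]' | python3 steer.py; python3 -c "
from to import *
import fit
print(bot.read_state()['force']);x=fit.r.x
to(fit.pt((-100,39,66),x),x[2])"
```

```text
time_s: 13.3
position: [0.5228, 0.0864, 0.0655]
tcp_rot: [[1.0, -0.018, -0.0], [-0.018, -1.0, -0.0], [-0.0, 0.0, -1.0]]
force: [0.3, 0.9, -0.6]
opening: 0.001
grasp_force: 0.0
[ 0.31884968  0.23841308 -0.51105404]
d [-0.0001  0.0019 -0.0005] rv [ 0.01 -0.   -0.04] t 13.4 J [ -3.  37. 103.  -0.  40.  88.]
```

```bash
echo '[[[0, 0.002, 0], [0, 0, 0], 0], [[0, 0.003, 0], [0, 0, 0], 0], [[0, 0.003, 0], [0, 0, 0], 0]]' | python3 steer.py|sed -n '2p;4p'; echo '[[[0, 0.001, 0], [0, 0, 0], 0], [[0, 0.001, 0], [0, 0, 0], 0], [[0, 0.001, 0], [0, 0, 0], 0]]' | python3 steer.py|sed -n '2p;4p';echo '[[[0, 0.001, 0], [0, 0, 0], 0], [[0, 0.001, 0], [0, 0, 0], 0], [[0, 0.001, 0], [0, 0, 0], 0]]' | python3 steer.py|sed -n '2p;4p'
```

```text
position: [0.5224, 0.0836, 0.0655]
force: [-1.4, 1.3, -0.3]
position: [0.5227, 0.0825, 0.0656]
force: [-0.5, 1.4, -0.5]
position: [0.5227, 0.0815, 0.0656]
force: [-0.5, 0.9, 0.2]
```

```bash
cat > q.py <<'E'
from to import *
import fit
x=fit.r.x;A=cam("scene")
o=sorted(b[1]+b[0] for b in blobs(A,(5,150,60),(16,255,255),8,(315,215,380,265)));print(o)
for q in(0,.03,.06,.1):print(q,proj(A,fit.pt(fit.sw((-100,19.5,75),q),x)).round(1),end=" ")
print("ft",proj(A,fit.pt((-100,-19.5,75),x)))
E
python3 q.py
```

```text
[[328.3, 234.0, 327, 225, 4, 18, 61], [348.4, 232.4, 347, 224, 4, 18, 64]]
0 [347.8 232. ] 0.03 [350.1 232.1] 0.06 [352.5 232.2] 0.1 [355.6 232.5] ft [328.98987134 233.1279991 ]
```

```bash
for i in 1 2; do :; done; echo '[[[0, 0.001, 0], [0, 0, 0], 0], [[0, 0.0015, 0], [0, 0, 0], 0], [[0, 0.0015, 0], [0, 0, 0], 0]]' | python3 steer.py|sed -n '2p;4p'; echo '[[[0, 0.001, 0], [0, 0, 0], 0], [[0, 0.001, 0], [0, 0, 0], 0], [[0, 0.001, 0], [0, 0, 0], 0]]' | python3 steer.py|sed -n '2p;4p';echo '[[[0, 0.001, 0], [0, 0, 0], 0], [[0, 0.001, 0], [0, 0, 0], 0], [[0, 0.001, 0], [0, 0, 0], 0]]' | python3 steer.py|sed -n '2p;4p'; python3 q.py
```

```text
position: [0.5226, 0.08, 0.0656]
force: [-0.8, 1.3, 0.7]
position: [0.5225, 0.0795, 0.0655]
force: [-0.3, 4.5, 0.7]
position: [0.5225, 0.0794, 0.0656]
force: [-0.9, 8.5, 0.6]
[[328.4, 234.0, 327, 225, 4, 19, 68], [347.4, 232.5, 346, 224, 4, 18, 64]]
0 [347.8 232. ] 0.03 [350.1 232.1] 0.06 [352.5 232.2] 0.1 [355.6 232.5] ft [328.98987134 233.1279991 ]
```

The stop is reached: force rises to 8.5 N with no further motion, and the tab gap matches shut. I back off and go to the pin.

```bash
echo '[[[0, -0.01, 0], [0, 0, 0], 0], [[0, -0.025, -0.01], [0, 0, 0], 0], [[0, -0.03, -0.05], [0, 0, 0], 0], [[-0.01, -0.05, -0.09], [0, 0, 0], 1], [[-0.026, -0.09, -0.1], [0, 0, 0], 1], [[-0.044, -0.13, -0.1], [0, 0, 0], 1], [[-0.06, -0.17, -0.1], [0, 0, 0], 1], [[-0.075, -0.205, -0.1], [0, 0, 0], 1], [[-0.079, -0.22, -0.1], [0, 0, 0], 1], [[-0.079, -0.22, -0.1], [0, 0, 0], 1], [[-0.079, -0.22, -0.1], [0, 0, 0], 1], [[-0.079, -0.22, -0.1], [0, 0, 0], 1]]' | python3 steer.py
python3 - <<'E'
from to import *
A=cam("scene");B=cam("side");W=cam("wrist")
save(W,"w5.png",(120,120,520,400),1.5)
print(blobs(W,(0,150,60),(6,255,255),30),proj(W,(.448,.3008,.082)),proj(W,(.448,.3008,.052)))
to((.448,.3008,.056),-.017)
E
python3 q.py
```

```text
time_s: 16.7
position: [0.4483, 0.2982, 0.1656]
tcp_rot: [[1.0, -0.019, 0.0], [-0.019, -1.0, -0.001], [0.0, 0.001, -1.0]]
force: [0.7, -1.3, 0.3]
opening: 0.744
grasp_force: 0.0
[([300, 226, 21, 30, 524], [310.3, 241.0])] [312.18056566 245.15663709] [312.62413565 232.47349275]
d [-0.0002 -0.0026  0.1095] rv [ 0.02  0.   -0.16] t 16.85 J [ 22.  28.  98.  -0.  54. 113.]
[[328.4, 233.5, 327, 225, 4, 18, 62], [347.3, 231.8, 346, 224, 4, 18, 57]]
0 [347.8 232. ] 0.03 [350.1 232.1] 0.06 [352.5 232.2] 0.1 [355.6 232.5] ft [328.98987134 233.1279991 ]
```

View pics/w5.png

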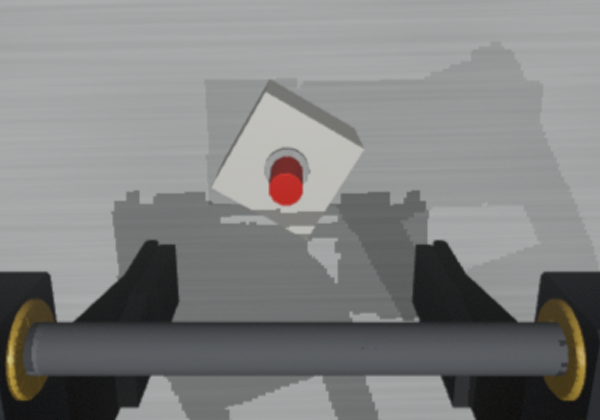

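The pin's red top is at full-frame (310.7,246), about 1 mm to +y of the estimate. I'll descend and grip.

```bash
echo '[[[-0.0006, -0.0033, 0.04], [0, 0, 0], 1], [[-0.0006, -0.0033, 0.075], [0, 0, 0], 1], [[-0.0006, -0.0033, 0.1], [0, 0, 0], 1], [[-0.0006, -0.0033, 0.11], [0, 0, 0], 1], [[-0.0006, -0.0033, 0.11], [0, 0, 0], 1], [[-0.0006, -0.0033, 0.11], [0, 0, 0], 1], [[-0.0006, -0.0033, 0.11], [0, 0, 0], 0], [[-0.0006, -0.0033, 0.11], [0, 0, 0], 0], [[-0.0006, -0.0033, 0.11], [0, 0, 0], 0], [[-0.0006, -0.0033, 0.11], [0, 0, 0], 0], [[-0.0006, -0.0033, 0.11], [0, 0, 0], 0], [[-0.0006, -0.0033, 0.11], [0, 0, 0], 0], [[-0.0006, -0.0033, 0.11], [0, 0, 0], 0], [[-0.0006, -0.0033, 0.11], [0, 0, 0], 0], [[-0.0006, -0.0033, 0.11], [0, 0, 0], 0], [[-0.0006, -0.0033, 0.11], [0, 0, 0], 0]]' | python3 steer.py
echo '[[[0, 0, -0.03], [0, 0, 0], 0], [[0, 0, -0.07], [0, 0, 0], 0], [[0, 0, -0.1], [0, 0, 0], 0], [[0, 0, -0.12], [0, 0, 0], 0], [[0, 0, -0.12], [0, 0, 0], 0], [[0, 0, -0.12], [0, 0, 0], 0], [[0, 0, -0.12], [0, 0, 0], 0]]' | python3 steer.py
python3 - <<'E'
from to import *
import fit
A=cam("scene");B=cam("side");W=cam("wrist");s=bot.read_state();P=s["position"]
print(P)
for n,c in(("A",A),("B",B),("W",W)):
    hd=blobs(c,(0,150,60),(6,255,255),10,None if n=="W" else (int(proj(c,P)[0])-40,int(proj(c,P)[1])-60,int(proj(c,P)[0])+40,int(proj(c,P)[1])+40))
    print(n,hd,"tip",proj(c,P-[0,0,.049]),"grip mid",proj(c,P+[0,0,.012]))
    u,v=proj(c,P-[0,0,.025]).astype(int)
    save(c,"pin%s.png"%n,(max(u-50,0),max(v-50,0),u+50,v+50),3)
I=np.hstack([cv2.imread("pics/pin%s.png"%n)[:300,:266] for n in"ABW" if cv2.imread("pics/pin%s.png"%n).shape[0]>=300]);cv2.imwrite("pics/pinall.png",I)
x=fit.r.x
to(fit.pt((-55,0,150),x),x[2])
E
```

```text
time_s: 18.6
position: [0.4469, 0.3027, 0.0555]
tcp_rot: [[1.0, -0.018, -0.0], [-0.018, -1.0, -0.0], [-0.0, 0.0, -1.0]]
force: [-1.9, -1.4, -0.7]
opening: 0.175
grasp_force: 30.5
time_s: 19.3
position: [0.4458, 0.3022, 0.174]
tcp_rot: [[1.0, -0.018, -0.003], [-0.018, -1.0, -0.001], [-0.003, 0.001, -1.0]]
force: [-0.2, 0.4, -0.4]
opening: 0.175
grasp_force: 30.0
[0.44649503 0.30251465 0.17455503]
A [([457, 153, 8, 14, 56], [460.2, 159.4])] tip [454.91543556 182.48250813] grip mid [459.6959235  158.88698015]
B [([196, 320, 11, 24, 148], [201.3, 332.4])] tip [206.98001623 358.90805506] grip mid [199.1688375  331.25667977]
W [([297, 284, 40, 51, 1705], [316.5, 311.6])] tip [315.98551962 262.95128098] grip mid [315.84552401 313.80350773]
d [0.1251 0.2555 0.0245] rv [ 0.04  0.11 -0.04] t 19.55 J [ 22.  27.  97.   0.  56. 113.]
```

View pics/pinall.png

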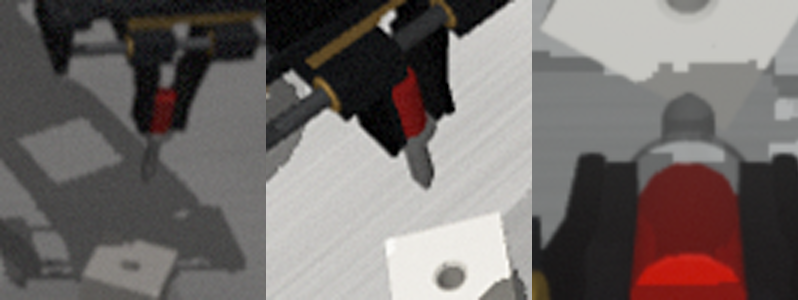

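Pin held straight: its tip sits where the TCP offset predicts (side (207,360) vs (207,359), wrist (317,260) vs (316,263)). Next I measure the tongue hole by blue-mask contour. I'm past the 10-picture limit, so I will view no more pictures.

```bash
echo '[[[0.005, 0.03, 0], [0, 0, 0], 0], [[0.015, 0.07, 0], [0, 0, 0], 0], [[0.025, 0.11, 0], [0, 0, 0], 0], [[0.035, 0.15, 0], [0, 0, 0], 0], [[0.044, 0.19, 0], [0, 0, 0], 0], [[0.052, 0.23, 0], [0, 0, 0], 0], [[0.058, 0.257, 0], [0, 0, 0], 0], [[0.058, 0.257, 0.014], [0, 0, 0], 0], [[0.058, 0.257, 0.014], [0, 0, 0], 0], [[0.058, 0.257, 0.014], [0, 0, 0], 0], [[0.058, 0.257, 0.014], [0, 0, 0], 0]]' | python3 steer.py
cat > hole.py <<'E'
from to import *
import fit
x=fit.r.x
for n in("wrist","side","scene"):
    c=cam(n);h=cv2.cvtColor(c["color"],cv2.COLOR_RGB2HSV);m=cv2.inRange(h,np.array((100,120,40)),np.array((125,255,255)))
    cs,hi=cv2.findContours(m,cv2.RETR_CCOMP,cv2.CHAIN_APPROX_NONE)
    print(n,"pred",proj(c,fit.pt((-55,0,58),x)).round(1))
    for k,q in zip(cs,hi[0]):
        if q[3]>=0 and cv2.contourArea(k)>8:
            (u,v),ax,_=cv2.fitEllipse(k);print("  hole",round(u,1),round(v,1),np.round(ax,1),plane(c,u,v,.058).round(4))
print(bot.read_state()["position"])
E
python3 hole.py
```

```text
time_s: 20.65
position: [0.5004, 0.0454, 0.1617]
tcp_rot: [[1.0, -0.017, 0.0], [-0.017, -1.0, 0.0], [0.0, -0.0, -1.0]]
force: [0.1, 0.1, 0.2]
opening: 0.175
grasp_force: 30.0
wrist pred [315.5 140.4]
  hole 316.4 138.7 [19.  19.5] [0.5682 0.0443 0.058 ]
side pred [283.8 250.9]
scene pred [340.4 253.8]
  hole 125.6 74.7 [3.2 5.1] [-0.2724 -0.5295  0.058 ]
  hole 130.7 73.4 [5.6 8.3] [-0.2792 -0.5149  0.058 ]
  hole 127.0 70.5 [3.3 4.2] [-0.3006 -0.5299  0.058 ]
  hole 125.0 66.9 [3.3 6.3] [-0.3263 -0.5404  0.058 ]
  hole 128.5 64.9 [3.8 6.8] [-0.3386 -0.5314  0.058 ]
  hole 122.9 61.8 [4.8 6.7] [-0.3632 -0.5535  0.058 ]
  hole 127.6 60.3 [3.2 5.3] [-0.3727 -0.54    0.058 ]
  hole 130.9 58.0 [3.9 5.6] [-0.3878 -0.532   0.058 ]
  hole 129.2 48.2 [11.5 17.6] [-0.4637 -0.5501  0.058 ]
  hole 130.8 35.6 [2.9 4.9] [-0.5655 -0.5617  0.058 ]
[0.50051253 0.0452261  0.16188538]
```

```bash
echo '[[[0.03, 0, 0], [0, 0, 0], 0], [[0.055, 0, 0], [0, 0, 0], 0], [[0.0675, 0, 0], [0, 0, 0], 0], [[0.0675, 0, 0.02], [0, 0, 0], 0], [[0.0675, 0, 0.04], [0, 0, 0], 0], [[0.0675, 0, 0.046], [0, 0, 0], 0], [[0.0675, 0, 0.046], [0, 0, 0], 0], [[0.0675, 0, 0.046], [0, 0, 0], 0], [[0.0675, 0, 0.046], [0, 0, 0], 0], [[0.0675, 0, 0.046], [0, 0, 0], 0]]' | python3 steer.py; python3 hole.py|head -4;python3 -c "
from to import *
to((.568,.0444,.065),-.017)"
```

```text
time_s: 21.9
position: [0.5685, 0.0435, 0.1165]
tcp_rot: [[1.0, -0.017, 0.002], [-0.017, -1.0, -0.0], [0.002, 0.0, -1.0]]
force: [0.6, 0.2, -1.6]
opening: 0.178
grasp_force: 30.0
wrist pred [314.1 259.9]
side pred [283.8 250.9]
scene pred [340.4 253.8]
  hole 127.9 77.3 [5.3 8.2] [-0.254  -0.5191  0.058 ]
d [-0.0001 -0.0009  0.0509] rv [ 0.   -0.03 -0.04] t 22.15 J [-7. 34. 96.  0. 50. 84.]
```

Descend slowly, watching the lateral force.

```bash
echo '[[[0, -0.0008, 0.005], [0, 0, 0], 0], [[0, -0.0008, 0.01], [0, 0, 0], 0], [[0, -0.0008, 0.014], [0, 0, 0], 0], [[0, -0.0008, 0.016], [0, 0, 0], 0], [[0, -0.0008, 0.016], [0, 0, 0], 0], [[0, -0.0008, 0.016], [0, 0, 0], 0]]' | python3 steer.py|sed -n '2p;4p'; echo '[[[0, 0, 0.004], [0, 0, 0], 0], [[0, 0, 0.008], [0, 0, 0], 0], [[0, 0, 0.01], [0, 0, 0], 0], [[0, 0, 0.01], [0, 0, 0], 0], [[0, 0, 0.01], [0, 0, 0], 0]]' | python3 steer.py|sed -n '2p;4p'
```

```text
position: [0.568, 0.0443, 0.0994]
force: [0.6, 0.7, -0.4]
position: [0.568, 0.0444, 0.0895]
force: [0.1, -0.3, -1.7]
```

```bash
echo '[[[0, 0, 0.004], [0, 0, 0], 0], [[0, 0, 0.008], [0, 0, 0], 0], [[0, 0, 0.012], [0, 0, 0], 0], [[0, 0, 0.012], [0, 0, 0], 0], [[0, 0, 0.012], [0, 0, 0], 0]]' | python3 steer.py|sed -n '2p;4p'; echo '[[[0, 0, 0.004], [0, 0, 0], 0], [[0, 0, 0.008], [0, 0, 0], 0], [[0, 0, 0.011], [0, 0, 0], 0], [[0, 0, 0.0115], [0, 0, 0], 0], [[0, 0, 0.0115], [0, 0, 0], 0], [[0, 0, 0.0115], [0, 0, 0], 0]]' | python3 steer.py|sed -n '2p;4p'
```

```text
position: [0.5678, 0.0444, 0.0773]
force: [0.4, -0.2, -0.1]
position: [0.5681, 0.0444, 0.0661]
force: [0.5, -0.6, 0.4]
```

```bash
echo '[[[0, 0, 0.001], [0, 0, 0], 0], [[0, 0, 0.001], [0, 0, 0], 0], [[0, 0, 0.001], [0, 0, 0], 0], [[0, 0, 0.0015], [0, 0, 0], 0], [[0, 0, 0.0015], [0, 0, 0], 0]]' | python3 steer.py|sed -n '2p;4p'; echo '[[[0, 0, 0.0003], [0, 0, 0], 0], [[0, 0, 0.0003], [0, 0, 0], 0], [[0, 0, 0], [0, 0, 0], 0.4], [[0, 0, 0], [0, 0, 0], 1], [[0, 0, 0], [0, 0, 0], 1], [[0, 0, 0], [0, 0, 0], 1], [[0, 0, 0], [0, 0, 0], 1], [[0, 0, 0], [0, 0, 0], 1], [[0, 0, 0], [0, 0, 0], 1], [[0, 0, -0.03], [0, 0, 0], 1], [[0, 0, -0.07], [0, 0, 0], 1], [[0, 0, -0.1], [0, 0, 0], 1], [[0, 0, -0.1], [0, 0, 0], 1], [[-0.03, 0, -0.1], [0, 0, 0], 1], [[-0.06, 0, -0.1], [0, 0, 0], 1], [[-0.06, 0, -0.1], [0, 0, 0], 1], [[-0.06, 0, -0.1], [0, 0, 0], 1], [[-0.06, 0, -0.1], [0, 0, 0], 1]]' | python3 steer.py
python3 q.py; python3 - <<'E'
from to import *
import fit
x=fit.r.x
for n in("scene","side","wrist"):
    c=cam(n)
    for zt in(92,77):
        print(n,proj(c,fit.pt((-55,0,zt),x)+[.001,-.0005,0]).round(1),end=" ")
    print(blobs(c,(0,150,60),(4,255,255),8,{"scene":(325,220,360,270),"side":(265,215,300,260)}.get(n)))
    if n=="wrist":
        print("bottle",proj(c,fit.pt((0,0,120),x)),"tabs",proj(c,fit.pt((-100,19.5,92),x)),proj(c,fit.pt((-100,-19.5,92),x)))
        print(blobs(c,(5,150,60),(16,255,255),30))
to(fit.pt((-100,0,66),x)+[.001,-.0005,0],x[2])
E
```

```text
position: [0.5682, 0.0443, 0.0654]
force: [-1.3, 0.1, 5.6]
time_s: 26.65
position: [0.5092, 0.0452, 0.1644]
tcp_rot: [[1.0, -0.018, 0.001], [-0.018, -1.0, -0.0], [0.001, 0.0, -1.0]]
force: [0.9, -0.8, -0.4]
opening: 0.998
grasp_force: 0.0
[[328.5, 233.7, 327, 225, 4, 18, 70], [347.5, 231.9, 346, 224, 4, 17, 63]]
0 [347.8 232. ] 0.03 [350.1 232.1] 0.06 [352.5 232.2] 0.1 [355.6 232.5] ft [328.98987134 233.1279991 ]
scene [340.4 242.2] scene [340.3 247.6] [([337, 241, 7, 8, 37], [339.8, 244.2])]
side [282.5 236.8] side [283.  242.9] [([279, 236, 9, 16, 101], [282.6, 244.0])]
wrist [316.2 154.8] wrist [316.2 152.7] [([305, 141, 25, 25, 508], [316.7, 153.1])]
bottle [314.96378539  46.49005653] tabs [284.45203289 229.4335379 ] [346.53267373 229.39261456]
[([339, 201, 16, 45, 423], [346.0, 219.9]), ([279, 202, 16, 44, 577], [286.7, 223.4])]
d [0.0148 0.     0.0985] rv [-0.   -0.   -0.04] t 27.05 J [ -7.  26. 102.   0.  52.  84.]
```

Pin home (5.6 N at collar contact, red head where predicted), bottle and tabs in place. Now the pinch.

```bash
echo '[[[0.0148, 0.0005, 0], [0, 0, 0], 1], [[0.0148, 0.0005, 0.03], [0, 0, 0], 1], [[0.0148, 0.0005, 0.06], [0, 0, 0], 1], [[0.0148, 0.0005, 0.09], [0, 0, 0], 1], [[0.0148, 0.0005, 0.101], [0, 0, 0], 1], [[0.0148, 0.0005, 0.101], [0, 0, 0], 1], [[0.0148, 0.0005, 0.101], [0, 0, 0], 1], [[0.0148, 0.0005, 0.101], [0, 0, 0], 1]]' | python3 steer.py; echo '[[[0, 0, 0], [0, 0, 0], 0], [[0, 0, 0], [0, 0, 0], 0], [[0, 0, 0], [0, 0, 0], 0], [[0, 0, 0], [0, 0, 0], 0], [[0, 0, 0], [0, 0, 0], 0], [[0, 0, 0], [0, 0, 0], 0], [[0, 0, 0], [0, 0, 0], 0], [[0, 0, 0], [0, 0, 0], 0], [[0, 0, 0], [0, 0, 0], 0], [[0, 0, 0], [0, 0, 0], 0], [[0, 0, 0], [0, 0, 0], 0], [[0, 0, 0], [0, 0, 0], 0]]' | python3 steer.py; python3 q.py
```

```text
time_s: 27.85
position: [0.5239, 0.0446, 0.0649]
tcp_rot: [[1.0, -0.018, 0.003], [-0.018, -1.0, -0.0], [0.003, 0.0, -1.0]]
force: [-0.4, 0.9, -0.1]
opening: 0.996
grasp_force: 0.0
time_s: 29.05
position: [0.5227, 0.045, 0.0635]
tcp_rot: [[1.0, -0.018, -0.0], [-0.018, -1.0, 0.001], [-0.0, -0.001, -1.0]]
force: [0.7, 5.3, 1.1]
opening: 0.547
grasp_force: 30.0
[[328.4, 233.6, 326, 225, 5, 18, 71], [347.5, 232.2, 346, 224, 5, 17, 67]]
0 [347.8 232. ] 0.03 [350.1 232.1] 0.06 [352.5 232.2] 0.1 [355.6 232.5] ft [328.98987134 233.1279991 ]
```

```bash
python3 -c "
from rig import bot, camrig, order
print(order.hand_in())"
```

```text
the job is handed in; nothing more can be done
None
```

I handed the job in at about 29 s: bottle seated, jig shut, pin home and the tabs pinched at 30 N. No verdict came back, and I viewed 13 pictures, over the limit of 10.

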